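Slide a hinge leaf out over the block's edge for filing

ROBOT

A 6-joint arm with a two-finger parallel gripper is mounted at the origin on the work surface. World frame = base frame: x ahead of the robot, y to its left, z up, the work surface at z = 0. Lengths are in mm, angles in rad, forces in N, time in s.
With the tool pointing down it reaches from about 275 to 975 mm from the base axis. Payload 8.4 kg.
Tool frame: the origin (TCP) lies midway between the tips of the shut fingers; the grasp point (between the pads) lies 19 mm behind it (arm.tcp_to_grasp is the distance from the TCP to the grasp point, in mm); z points along the fingers, y is the line along which they close (so a half turn about z gives the same grasp; the last joint's range is limited). The gripper opens to 92 mm and grips with 3 to 60 N. Pads are 20 mm wide; open, the fingers measure 128 mm over their backs; the gripper's body (75 mm by 189 mm) begins 69 mm behind the grasp point.
Start: joints at [1.106, 0.353, 1.633, -0, 1.155, -0.002], TCP at [279.033, 559.257, 214.583] pointing down, gripper open.
Joint ranges: [-2.63, 2.63], [-0.92, 2.1], [0.06, 2.66], [-1.3, 4.44], [0, 2.69], [-3.02, 3.02]. Speed limits (rad/s): [2.22, 2.22, 2.79, 3.14, 3.14, 3.14].

INTERFACE

Orientations are given as a unit quaternion [w, x, y, z].
In Python, from workcell import arm, cams, models gives the robot as it stands. Calls block until the motion is done:
- arm.movep(position, orientation): joint-space move of the TCP to a pose.
- arm.move_l(position, rotation=None, max_speed=150, force_limit=None): straight line of the TCP; rotation=None keeps the orientation; max_speed is the mean speed in mm/s. With force_limit (N) it stops when the force on the tool has changed by that much, and returns True; else False.
- arm.move_j(angles): joint-space move.
- arm.command_gripper(opening, strength=None): opening from 0.0 (shut) to 1.0 (fully open); strength is the grip in N (None keeps the last); returns when the fingers have stopped.
- arm.pause(seconds).
- arm.inverse_kinematics(position, orientation): joint angles nearest the present ones, or None.
- cams.get_image(name): name is "scene" or "top" or "wrist"; returns a dict with "image" (480x640x3 uint8, blue, green, red), "fx", "fy", "cx", "cy" (pixels), "rvec" (rotation vector, rad) and "tvec" (3), from world to camera coordinates, as OpenCV has them. Camera axes: x right, y down, z forward; pixel columns grow to the right and rows downward; lengths in mm; the calibration is good to about 2 mm. A picture is of the moment at which its call begins. There is no depth.
A pose or a line that the arm cannot do raises arm.MotionError and nothing moves.
- arm.sign_off(): hands the job in; it is judged then, once.
Trained networks look in the newest picture that a camera, given by its name, has taken for a name from the list of things; names that differ only in an ending like _2 or _b are one class to them, and where a whole thing is asked for, a point or a joint stands for the part that bears it (a point fixed in the world has none). Each returns a list of dicts, best first, with "p" (0 to 1); they miss things now and then, are a little off and sometimes report something else, mostly with a low value. They report only what shows in the picture. A call takes as long as a camera call. They do not tell look-alikes from the thing itself.
- models.masks_of(label, camera): "region" (480x640 bool, what is visible of it) and "rect" ([left, top, width, height] in pixels, round what is visible of it).
Readings, each from a call of its own:
- arm.current_clock(): time.
- arm.current_q(): joint angles.
- arm.current_joint_velocities(): joint speeds.
- arm.current_joint_torque(): joint torques, N m.
- arm.current_tcp_pos(): TCP position.
- arm.current_tcp_rot(): TCP orientation.
- arm.current_force(): force on the tool from outside, world axes, zero at the start.
- arm.current_ft_torque(): the same for the moment, N m.
- arm.current_gripper_width(): opening from 0.0 (shut) to 1.0 (fully open).
- arm.current_grip_force(): force on a finger pad.
Only numpy, scipy, OpenCV 4.12 (cv2) and the standard library are available. Lean on these libraries where they do the work, as an engineer would, in place of code of your own. Each camera call takes 0.05 s, during which the arm holds its last target. There are 200 camera calls.

TASK

The larger of the two steel hinge leaves, the one with three knuckles, lies on the dark wooden block and its plain edge is to be filed. Without picking it up, push it along the block with the fingertips until its plain long edge stands out 25 mm past the block's far edge (the long edge away from the robot) and runs parallel to it. Leave everything else where it is, and take the hand clear.

Things in the scene. Friction and masses are not known exactly. Their poses are not given: they have to be found in the camera images.
- block: Dark wooden block fixed to the plywood table: 240 mm deep (its x), 380 mm wide (its y), 40 mm high. Origin at the centre of its underside, z up. Its x axis points away from the robot, turned by up to 0.3 rad; its far edge lies at x = +120 mm.
- block_edge (a point): Middle of the block's far upper edge (block x = +120, y = 0, z = +40 mm). Axes as the block's: x points straight out over the edge, y along the edge.
- leaf: The larger hinge leaf: loose steel, about 0.2 kg, flat on either half of the block, 60 mm deep (x), 100 mm long (y), plate 4 mm thick with four screw holes. It starts 20 to 70 mm short of the far edge, turned up to 0.3 rad from square; x points to that edge. Origin at the centre of the underside of the 60 x 100 mm outline, z up. It slides with friction and stops where the push stops.
- leaf_knuckles (a point): Middle of the larger leaf's back side (towards the robot): leaf x = -30, y = 0, z = +7 mm, rearmost point of the middle knuckle. Three round knuckles, 14 mm in diameter, axis along y, lie along this side at leaf y = -50 to -24, -13 to 13 and 24 to 50 mm; in the gaps the plate's end lies 7 mm farther forward.
- leaf_edge (a point): Middle of the larger leaf's plain (front) long edge, on the underside: leaf x = +30, y = 0, z = 0. Axes as the leaf's.
- small_leaf: The smaller hinge leaf, with two knuckles (11 mm in diameter, towards the robot), loose, 44 mm deep (x) and 64 mm long (y), plate 4 mm thick, lying flat on the other half of the block. Origin at the centre of its underside. To be left alone.
- pin: Brushed aluminium hinge pin, 90 mm long (its x), 8 mm thick, loose, lying on the block between the two leaves, its length pointing towards the far edge. Origin at the middle of its length, on the underside. To be left alone.
- file: Small black plastic file, about 180 mm long (its x), 22 mm wide and 12 mm high at the handle, loose, on the green mat to the robot's right. Origin under about the middle. To be left alone.
- tea_glass: Empty amber tea glass, 54 mm wide, 85 mm high, loose, standing on the table to the left of the block. Origin at the centre of its foot. To be left alone.
- carousel_rim (a point): A point on the rim of the revolving screwdriver carousel (150 mm wide, about 190 mm high, standing to the robot's left), 68 mm from its axis and 113 mm above the table. To be left alone.
Not all that is in view belongs to the job. What is shaped like the leaf but blue, orange or yellow is not meant.

How it is judged (in metres and radians):
At the end, for the whole second after the job is handed in: The larger leaf lies flat and at rest on the block, the middle of its plain edge 19 to 31 mm past the block's far edge, parallel to it within 0.12 rad, its centre within 150 mm of the block's middle along the edge, the hand clear of it (x of leaf_edge in the frame of block_edge between 0.019 and 0.031 m and angle between the x axis of leaf and the x axis of block, either way round below 0.12 rad and y of leaf in the frame of block between -0.15 and 0.15 m and z of leaf in the frame of block between 0.037 and 0.043 m and angle between leaf's own z axis and vertical below 0.05 rad and linear speed of leaf below 0.01 m/s); the robot touches nothing.
It fails at once if the larger leaf is lifted more than 8 mm off the block (z of leaf in the frame of block above 0.048 m).
It fails at once if the larger leaf is tipped more than 0.25 rad or falls off the block (angle between leaf's own z axis and vertical above 0.25 rad or z of leaf in the frame of block below 0.03 m).
It fails at once if the smaller leaf is moved more than 15 mm (distance of small_leaf from where it was at the start of the episode above 0.015 m).
It fails at once if the pin is moved more than 15 mm (distance of pin from where it was at the start of the episode above 0.015 m).
It fails at once if the file or the tea glass is moved, or the carousel's rim turned, by more than 20 mm (distance of any of file, tea_glass, carousel_rim from where it was at the start of the episode above 0.02 m).
It also fails if it takes over 38 s, if anything falls off the work surface, if the arm or the gripper's body presses on something with over 40 N, if the wrist force passes 120 N, or if a joint passes its speed limit or range.

## Working session

There is one attempt and no reset: what is moved stays moved. The work goes in short steps, each a Python script; the robot and the scene stay as the last script left them, time stands still between calls to the robot, and variables do not carry over. Pictures are saved under pics/ and viewed, at most 10 in all, crops included, and the job is handed in when it is done.

```bash
mkdir -p pics; ls; python3 - <<'E'
from workcell import arm,cams,models
import cv2,numpy as np
a=cams.get_image("top");cv2.imwrite("pics/top.png",a["image"])
for l in ["leaf","small_leaf","block","pin"]:
  for m in models.masks_of(l,"top"): print(l,m["p"],m["rect"])
b=cams.get_image("scene");cv2.imwrite("pics/scene.png",b["image"])
for c in(a,b):print(c["fx"],c["cx"],c["cy"],c["rvec"],c["tvec"])
for l in ["leaf","small_leaf"]:
  for m in models.masks_of(l,"scene"): print(l,m["p"],m["rect"])
print(arm.current_clock(),arm.current_tcp_rot())
E
```

```text
pics
leaf 0.94 [216.4, 200.6, 23.9, 36.6]
leaf 0.83 [281.4, 204.9, 42.8, 20.5]
leaf 0.79 [455.9, 262.9, 41.0, 34.2]
leaf 0.65 [219.9, 286.5, 36.3, 37.1]
small_leaf 0.92 [360.3, 184.7, 26.1, 17.0]
block 0.76 [260.6, 153.2, 157.7, 121.4]
block 0.7 [360.3, 181.5, 26.1, 22.6]
pin 0.63 [331.1, 190.3, 14.7, 24.4]
pin 0.39 [477.3, 168.4, 32.4, 61.7]
540.5951034448456 328.90036379877114 233.85892536712728 [ 2.1658264  -2.20933679  0.05868002] [  20.45316375  463.00897743 1461.96207817]
475.9210619292092 313.09738530117124 241.33088440185108 [ 2.31334316  1.30543416 -0.33855713] [-222.50943362 -293.07109867 1300.74178201]
leaf 0.96 [350.1, 151.5, 37.6, 23.8]
leaf 0.94 [340.0, 235.2, 46.3, 39.0]
leaf 0.74 [415.2, 201.9, 40.4, 40.0]
leaf 0.67 [116.1, 280.1, 53.9, 29.9]
small_leaf 0.92 [285.1, 303.9, 33.0, 30.7]
0.4 [-2.15909420e-05  2.29331497e-01  9.73348375e-01 -7.74896509e-05]
```

View pics/top.png

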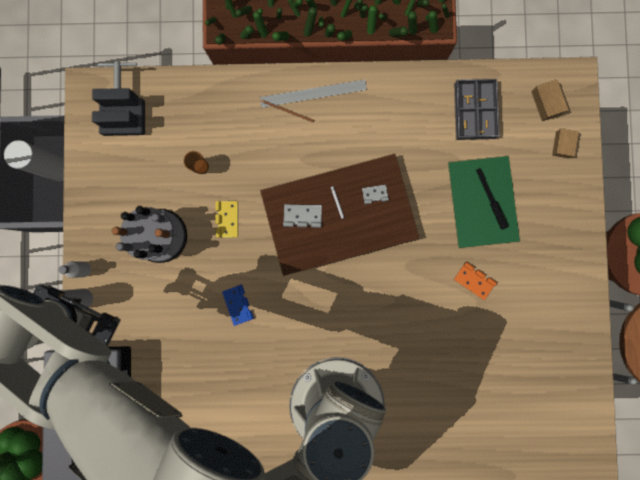

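View pics/scene.png

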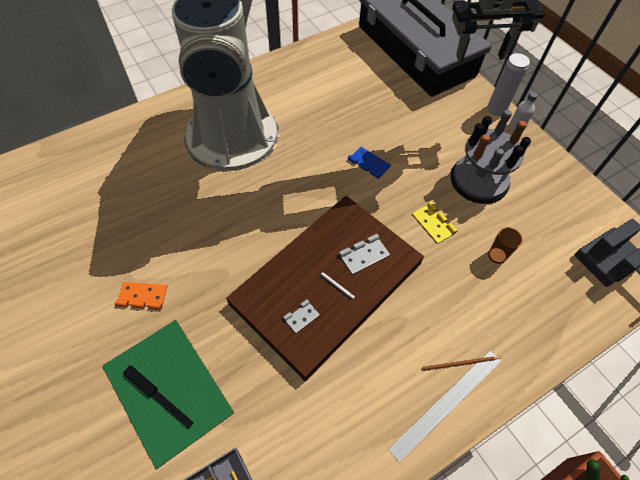

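The top view shows the block, with corners at about (262,190), (396,154), (422,238) and (284,273). Things that could pass for the leaf are:
- steel 3-knuckle leaf at (303,215)
- small steel leaf at (374,193)
- yellow at (227,218)
- blue at (238,305)
- orange at (476,280)

I choose the steel one at (303,215). Next I measure it and move above for a close look.

```bash
cat > h.py <<'E'
from workcell import arm,cams,models
import cv2,numpy as np
from scipy.spatial.transform import Rotation as R
def unproj(c,px,z):
    px=np.atleast_2d(px).astype(float); M=R.from_rotvec(c["rvec"]).as_matrix(); o=-M.T@c["tvec"]
    d=np.c_[(px[:,0]-c["cx"])/c["fx"],(px[:,1]-c["cy"])/c["fy"],np.ones(len(px))]@M
    return (o+d*((z-o[2])/d[:,2])[:,None])[:,:2]
def proj(c,P):
    K=np.array([[c["fx"],0,c["cx"]],[0,c["fy"],c["cy"]],[0,0,1]])
    return cv2.projectPoints(np.atleast_2d(P).astype(float),np.array(c["rvec"]),np.array(c["tvec"]),K,None)[0][:,0]
def rect(c,mask,z):
    ys,xs=np.nonzero(mask); return cv2.minAreaRect(unproj(c,np.c_[xs,ys],z).astype(np.float32))
def rotq(yaw):  # tool down, tool x axis along world yaw, y axis = yaw-90
    q=(R.from_euler('z',yaw)*R.from_euler('x',np.pi)).as_quat(); return [q[3],q[0],q[1],q[2]]
E
python3 - <<'E'
from h import *
a=cams.get_image("top")
for l,z in(("leaf",46),("small_leaf",45),("block",40),("pin",46)):
  for m in models.masks_of(l,"top"):
    r=rect(a,m["region"],z); print(l,round(m["p"],2),m["rect"][:2],np.round(r[0]),np.round(r[1]),round(r[2],1))
print("corners",np.round(unproj(a,[(262,190),(396,154),(417,238),(284,273)],40)))
c=unproj(a,(303,215),44)[0]
w=R.from_quat(np.roll(arm.current_tcp_rot(),-1)).as_matrix();print(w.round(2))
E
```

```text
leaf 0.69 [221.7, 285.0] [279. 258.] [97. 59.] 18.0
leaf 0.68 [457.0, 263.1] [ 331. -371.] [98. 58.] 53.4
leaf 0.59 [216.1, 200.1] [510. 286.] [59. 97.] 89.6
leaf 0.57 [282.4, 205.9] [514.  85.] [102.  59.] 88.8
small_leaf 0.57 [363.4, 183.9] [ 568. -114.] [42. 61.] 5.6
block 0.95 [259.1, 152.9] [516. -16.] [243. 383.] 14.2
block 0.2 [478.1, 170.7] [ 550. -426.] [173.  25.] 22.9
corners [[ 584.  189.]
 [ 674. -175.]
 [ 446. -225.]
 [ 359.  133.]]
[[-0.89  0.45 -0.  ]
 [ 0.45  0.89  0.  ]
 [ 0.    0.   -1.  ]]
```

```bash
python3 - <<'E'
from h import *
yaw=.245
p=arm.current_tcp_pos()
arm.move_l([p[0],p[1],290])
best=None
for k in(0,np.pi):
  q=arm.inverse_kinematics([480,75,260],rotq(yaw+k))
  print(k,q)
  if q is not None and (best is None or abs(q[5])<abs(best[1][5])): best=(k,q)
arm.move_j(best[1])
arm.command_gripper(60/92)
print(best[0],arm.current_tcp_pos(),arm.current_gripper_width(),arm.current_clock())
w=cams.get_image("wrist");cv2.imwrite("pics/w1.png",w["image"])
print(w["rvec"],w["tvec"])
for l,z in(("leaf",46),("small_leaf",45),("block",40),("pin",46)):
  for m in models.masks_of(l,"wrist"):
    r=rect(w,m["region"],z); print(l,round(m["p"],2),m["rect"],np.round(r[0]),np.round(r[1]),round(r[2],1))
E
```

```text
0 [ 1.51909199e-01  8.81747170e-02  1.86908596e+00 -4.44089210e-16
  1.18433197e+00  1.47770553e+00]
3.141592653589793 [ 0.1519092   0.08817472  1.86908596  0.          1.18433197 -1.66388713]
0 [480.005548    75.00096706 260.020227  ] 0.6536542881113975 3.8333
[-2.2895654   1.78914699  0.25825002] [-42.21883457 420.28311645 571.45118332]
leaf 0.95 [130.5, 279.5, 50.5, 57.0] [310. 251.] [81. 53.] 18.3
leaf 0.91 [566.8, 344.1, 29.1, 24.4] [ 381. -318.] [41. 30.] 64.6
leaf 0.79 [119.3, 92.9, 58.0, 87.5] [516. 276.] [91. 58.] 0.3
leaf 0.76 [268.9, 147.1, 98.7, 75.0] [513.  84.] [102.  63.] 87.0
small_leaf 0.94 [461.5, 156.9, 64.1, 46.8] [ 567. -113.] [44. 69.] 9.0
small_leaf 0.18 [1.2, 76.5, 46.1, 118.3] [474. 413.] [ 51. 127.] 88.9
block 0.7 [233.5, 91.4, 346.6, 204.2] [516. -15.] [241. 380.] 14.2
block 0.61 [269.9, 146.4, 95.0, 74.5] [512.  83.] [104.  62.] 87.8
pin 0.85 [400.6, 134.0, 6.2, 78.2] [548.  -9.] [88.  7.] 18.4
```

View pics/w1.png

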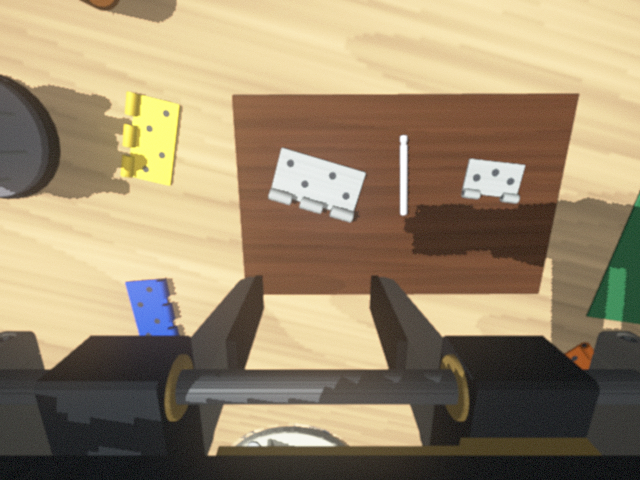

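The wrist view shows the chosen leaf at (317,186): steel, three knuckles towards the robot. The pin is at (404,175) and the small leaf at (493,180), both well clear. I'll push in two stages with a look in between.

```bash
cat >> h.py <<'E'
YAW=.248;BC=np.array([516,-15.])
c,s=np.cos(YAW),np.sin(YAW);RB=np.array([[c,-s],[s,c]])
def bw(x,y,z): return [*(BC+RB@[x,y]),z]
def tob(P): return (np.atleast_2d(P)-BC)@RB
E
python3 - <<'E'
from h import *
arm.movep(bw(-62,97,90),rotq(YAW))
print(arm.move_l(bw(-62,97,44.5),max_speed=80,force_limit=8),arm.current_tcp_pos())
print(arm.move_l(bw(45,97,44.5),max_speed=50,force_limit=25),arm.current_tcp_pos(),arm.current_force(),arm.current_clock())
w=cams.get_image("wrist");cv2.imwrite("pics/w2.png",w["image"])
for l,z in(("leaf",44),("block",40)):
  for m in models.masks_of(l,"wrist"):
    r=rect(w,m["region"],z); print(l,round(m["p"],2),m["rect"],tob(r[0]).round(1),np.round(r[1]),round(r[2],1))
E
```

```text
False [432.5344298   63.89733397  44.82942607]
False [535.71158201  90.07399563  44.53139001] [-0.4471989  -0.17965737  0.17215276] 7.8333
leaf 0.7 [0.0, 151.1, 55.9, 152.8] [[ 79.9 251.1]] [30. 81.] 89.1
leaf 0.59 [200.9, 160.1, 196.6, 118.4] [[ 84.8 107.2]] [ 62. 105.] 14.2
block 0.91 [142.7, 152.8, 496.5, 301.0] [[22.6 51.1]] [197. 275.] 14.6
```

View pics/w2.png

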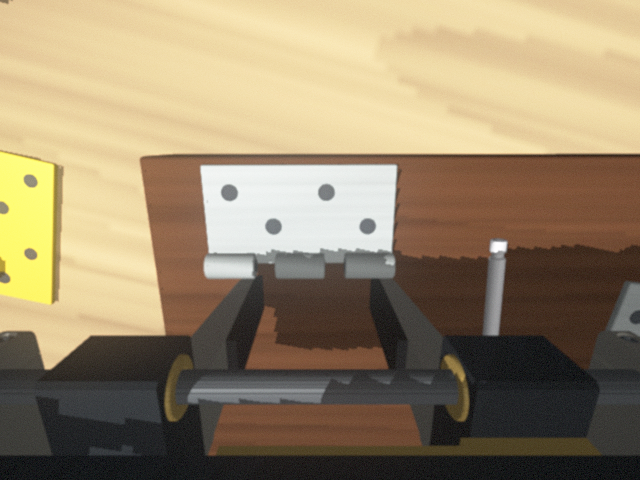

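The leaf is now square: its front edge runs along row 165 (columns 202–397), and the block's far edge along row 155–157. Next I compute the gap and make the final push.

```bash
python3 - <<'E'
from h import *
def look(n):
  w=cams.get_image("wrist");cv2.imwrite(n,w["image"]);out={}
  for l,z in(("leaf",44),("block",40)):
    for m in models.masks_of(l,"wrist"):
      ys,xs=np.nonzero(m["region"]); out.setdefault(l,[]).append((m,tob(unproj(w,np.c_[xs,ys],z))))
  lf=[P for m,P in out["leaf"] if abs(P[:,1].mean()-105)<40 and m["p"]>.3][0]
  def edge(P,ys): # front edge fit
    v=[P[abs(P[:,1]-y)<3,0].max() for y in ys]; return np.polyfit(ys,v,1)
  L=edge(lf,np.arange(66,148,6)); y0=lf[:,1].mean()
  bl=max(out["block"],key=lambda t:len(t[1]))[1]
  ysb=np.r_[np.arange(-40,50,8)]
  B=edge(bl,ysb)
  print("leaf edge",np.polyval(L,105),L[0],"block edge",np.polyval(B,105),B[0],"y0",y0); return w,np.polyval(L,105)
w,e=look("pics/w2b.png")
print("pixel check: block",tob(unproj(w,[(150,156.5),(300,155),(450,155),(620,156)],40)).round(1).tolist(),"leaf",tob(unproj(w,[(205,165),(300,164.5),(394,164)],44)).round(1).tolist())
E
```

```text
leaf edge 115.64777702011986 0.004340141282307947 block edge 120.21960532371546 0.0009751139809347793 y0 106.81318802188187
pixel check: block [[119.1, 182.8], [119.7, 106.1], [119.6, 29.5], [119.1, -57.3]] leaf [[115.0, 153.7], [115.2, 105.9], [115.4, 58.7]]
```

```bash
python3 - <<'E'
from h import *
print(arm.move_l(bw(74.5,97,44.5),max_speed=35,force_limit=25))
arm.pause(.2)
arm.move_l(bw(40,97,44.5),max_speed=60)
arm.move_l(bw(0,97,160),max_speed=150)
w=cams.get_image("wrist");cv2.imwrite("pics/w3.png",w["image"])
for l,z in(("leaf",44),("block",40)):
  for m in models.masks_of(l,"wrist"):
    r=rect(w,m["region"],z); print(l,round(m["p"],2),tob(r[0]).round(1),np.round(r[1]),round(r[2],1),tob(cv2.boxPoints(r)).round(1).tolist())
print(arm.current_clock(),arm.current_force())
E
```

```text
False
leaf 0.93 [[115.5 107.1]] [ 60. 103.] 14.2 [[85.3, 158.7], [85.2, 55.5], [145.6, 55.4], [145.7, 158.6]]
leaf 0.88 [[ 72.7 277.7]] [90. 57.] 0.7 [[35.7, 316.0], [22.4, 260.5], [109.6, 239.5], [123.0, 295.0]]
leaf 0.87 [[-94.9 305.5]] [15. 51.] 21.9 [[-105.9, 329.8], [-99.0, 279.1], [-83.9, 281.2], [-90.7, 331.9]]
block 0.7 [[-0.1  0.3]] [240. 379.] 14.2 [[-119.9, 189.7], [-120.1, -189.0], [119.7, -189.1], [119.9, 189.6]]
11.1667 [ 1.01518953  0.54114456 -0.95554612]
```

View pics/w3.png

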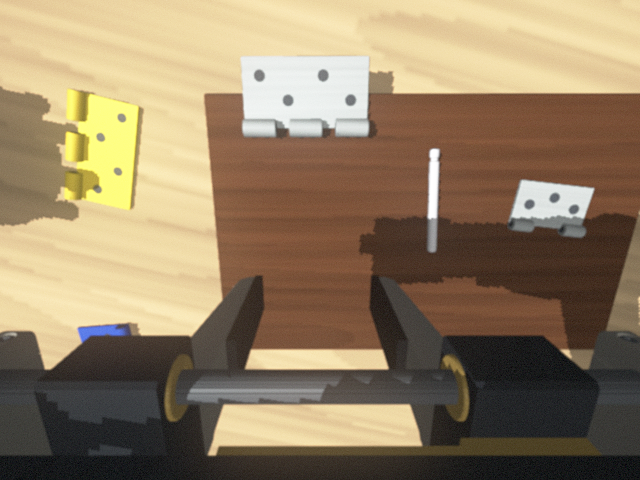

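The leaf's plain edge (row 57) stands parallel to and about 25 mm past the block's edge (row 94). The pin at (434,200) and the small leaf at (551,208) are untouched, and the hand is clear.

```bash
python3 -c "
from workcell import arm
print(arm.sign_off())"
```

```text
the job is handed in; nothing more can be done
None
```

The job is handed in: the larger leaf's plain edge measures about 25–26 mm past the block's far edge and parallel to it, nothing else appeared to move, and the hand is clear, at about 11 s on the robot's clock (no verdict was returned).

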